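Find the heavy side of a rotor on the balancing stand

TASK

On the balancing stand, press both bearing caps down until their catches snap and hold them shut. Then take the crank handle, slowly turn the rotor half a turn or more and feel by how hard it turns where its hidden heavy side is, and finish by holding the handle, gripped and still, so that the heavy side of the rotor is straight down; do not let go at the end. Leave the other things on the granite plate where they are.

Things in the scene. Friction and masses are not known exactly. Their poses are not given: they have to be found in the camera images.
- stand: fixed grey balancing stand on a granite plate (plate top 40 mm above the table). Origin: centre of its foot's underside, on the granite; z up, y along the horizontal rotor shaft. Foot 150 x 170 x 14 mm; two bearing posts 62 mm (x) by 28 mm (y), 110 mm high, centred at y = +57 and -57 mm, each with a ball-catch block on its -x side (x from -61 to -43 mm, top at z = 120 mm)
- drum_middle (a point): middle of the rotor on the shaft axis, at x = 0, y = 0, z = 110 mm in the stand's frame; the axes of this point are the stand's and do not turn. The rotor is an aluminium drum, 110 mm across and 50 mm wide (along y), between the posts; it looks plain and even all round, but a heavy insert is hidden inside it, in any direction whatever relative to the crank
- rotor (a joint): angle a of rotor and crank about the stand's y axis, no stops. 0 = handle straight above the shaft; the handle is at stand x = 45 sin(a), z = 110 + 45 cos(a) mm. Bearing drag is a steady 0.14 N m, so the rotor stays where it is left. The hidden heavy side adds up to 0.09 to 0.13 N m, most when level with the shaft: against the hand while it rises, helping while it sinks
- crank_handle (a point): middle of the crank's round aluminium handle, 18 mm thick, 68 mm long, parallel to the stand's y axis (middle at y = -131 mm in the stand's frame, 45 mm from the shaft axis); it spins on its pin: it can be gripped from above and led round the whole circle, gripper always pointing down. Turning takes about 3 N here, plus or minus 2 to 3 N from the heavy side; the crank itself is balanced
- crank_hub (a point): centre of the crank's hub at the -y end of the shaft (x = 0, y = -89, z = 110 mm in the stand's frame). The crank arm, 18 mm wide, lies between y = -96 and -82 mm; it reaches 56 mm from the axis on the handle's side and 40 mm (a round counterweight) on the other. Nothing lies beyond y = -96 mm but the handle
- cap_left (a joint): hinge of the left bearing cap (dark steel block 62 x 26 x 20 mm, on the post at stand y = +57 mm). 0 rad = shut; starts 0.3 to 0.65 open, and stays where left. Hinge line along the stand's y at x = +31, z = 112 mm; the free end points to the stand's -x. The spring-ball catch resists over the last 0.1 rad (about 12 N straight down on the middle), then snaps shut on a firm stop and holds
- cap_right (a joint): hinge of the right bearing cap (dark steel block 62 x 26 x 20 mm, on the post at stand y = -57 mm). 0 rad = shut; starts 0.3 to 0.65 open, and stays where left. Hinge line along the stand's y at x = +31, z = 112 mm; the free end points to the stand's -x. The spring-ball catch resists over the last 0.1 rad (about 12 N straight down on the middle), then snaps shut on a firm stop and holds
- cap_left_top (a point): middle of the left cap's flat top face, 32 mm from the hinge along the cap and 20 mm above its underside; when the cap is shut this point is at x = -1, y = +57, z = 132 mm in the stand's frame
- cap_right_top (a point): the same point of the right cap; when shut at x = -1, y = -57, z = 132 mm in the stand's frame
- step_block: bare aluminium stepped block 40 x 50 x 36 mm on the granite behind the balancing stand; origin at the centre of its underside
- spool: white plastic turned spool, 36 mm across and 55 mm tall, standing on the granite on the robot's side of the stand; origin at the centre of its underside
- v_block: steel V-block 50 x 45 x 42 mm on the granite beyond the left end of the stand; origin at the centre of its underside
- ring_gauge: flat steel ring 44 mm across, 16 mm high, on the granite behind the stand's crank end; origin at the centre of its underside

How it is judged (in metres and radians):
On the way, in this order (a step that is already met when the one before it is completed fails the run):
1. both bearing caps are pressed shut (value of joint each of cap_left, cap_right below 0.05 rad), for 0.2 s.
2. with the caps shut the crank has been turned about half a turn from where it started (all of step 1 and distance of crank_handle from where it was at the start of the episode above 0.084 m).
At the end, for the whole second after the job is handed in: Both caps are shut (within 0.05 rad), the rotor stands still (under 0.1 rad/s) with its hidden heavy side within 0.4 rad (23 degrees) of straight down, and the fingers hold the crank or rotor (contact force over 2 N) (all of step 1 and z of insert_c0 in the frame of stand below 0.0768 m and contact force between the fingers and rotor above 2 N and velocity of joint rotor between -0.1 and 0.1 rad/s); the arm keeps its last pose, push and grip.
It fails at once if a bystander on the granite is shoved more than 30 mm (distance of any of step_block, spool, v_block, ring_gauge from where it was at the start of the episode above 0.03 m).
It also fails if it takes over 64 s, if anything falls off the work surface, if the arm or the gripper's body presses on something with over 40 N, if the wrist force passes 120 N, or if a joint passes its speed limit or range.

ROBOT

A 6-joint arm with a two-finger parallel gripper is mounted at the origin on the work surface. World frame = base frame: x ahead of the robot, y to its left, z up, the work surface at z = 0. Lengths are in m, angles in degrees, forces in N, time in s.
With the tool pointing down it reaches from about 0.35 to 0.875 m from the base axis. Payload 4.2 kg.
Tool frame: the origin (TCP) lies between the finger pads; the fingertips stand 8 mm ahead of it and the grasp point (between the pads) lies 11 mm behind it; x points along the fingers, y is the direction in which the jaws open and shut, and the axes are right-handed (so a half turn about x gives the same grasp; the last joint's range is limited). The gripper opens to 87 mm and grips with 3 to 60 N. Pads are 19 mm wide; open, the fingers measure 117 mm over their backs; the gripper's body (75 mm by 190 mm) begins 51 mm behind the grasp point.
Start: joints at [85.921, 22.042, 0.453, 0, -68.411, -14.817], TCP at [0.202, 0.591, 0.231] pointing down, gripper open.
Joint ranges: [-179.83, 179.83], [-69.29, 118.12], [-61.27, 80.66], [-181.25, 117.63], [-171.15, -9.14], [-177.46, 177.46]. Speed limits (degrees/s): [159.86, 159.86, 180, 180, 180, 180].

INTERFACE

Orientations are given as a 3x3 rotation matrix whose columns are the frame's x, y, z axes.
In Python, from station import r gives the robot as it stands. The module is installed in compiled form; this text tells all that it offers.
- The arm moves only by the tool move_arm, never from a script. Its argument "increments" is one flat list of numbers, 7 for each row, row after row: the turn, a rotation vector about the tool's x, y, z in degrees, then the shift along the tool's x, y, z in m, then the finger opening in m, from 0 to 0.087. A call has 1 to 12 rows; each row is the pose to reach, as a shift and turn from the pose commanded when the call began, along the tool's axes at that moment; what a row does not reach only later rows make up. A row lasts 1/12 s, in which the tool goes at most 41.7 mm and 7.16 degrees, less where a joint would pass 70% of its speed; a pose out of reach is approached as far as the arm can. A call with a gripper value outside its range is refused whole. The fingers move at their own pace and stop on an object; the grip force is fixed at half the most. Time passes only in rows, so rows that repeat a pose let the fingers close. It gives the time, the measured TCP pose, the force and the opening at its end, in the units of the state.
- r.sense(): the state, without advancing time (a new reading comes with each control period).
- r.capture(name): name is "side" or "top"; returns the picture (420x560x3 uint8, red, green, blue); there is no depth.
- r.calibration(name): a dict with "fx", "fy", "cx", "cy" (pixels), "D" ([k1, k2, p1, p2, k3] as OpenCV has them; the pictures are not rectified), "rvec" (rotation vector, rad) and "tvec" (3), from world to camera coordinates, as OpenCV has them. Camera axes: x right, y down, z forward; pixel columns grow to the right and rows downward; lengths in m; the calibration is good to about 2 mm. A picture is of the moment at which its call begins. calibration takes no time and is no camera call.
- r.finish_job(): hands the job in, once; it reports no verdict.
The state is a dict: "time_s": time; "joints": joint angles; "joint_velocities": joint speeds; "effort": joint torques, N m; "tcp_pos": TCP position; "ee_rot": TCP orientation; "wrist_force": force on the tool from outside, world axes, zero at the start; "moment": the same for the moment, N m; "gripper_width": opening from 0.0 (shut) to 1.0 (fully open).
Only numpy, scipy, OpenCV 4.12 (cv2) and the standard library are available. Lean on these libraries where they do the work, as an engineer would, in place of code of your own. Each camera call takes 0.05 s, during which the arm holds its last target.

## Working session

There is one attempt and no reset: what is moved stays moved. The work goes in short steps, Python scripts to look and compute and a tool call to move; the robot and the scene stay as the last step left them, time stands still between calls to the robot, and variables do not carry over. Pictures are saved under pics/ and viewed, and the job is handed in when it is done.

Besides the shell and the picture viewer there is one more tool, called after "Request:" as name(argument=value, ...), one argument or row to a line, values as JSON. move_arm: Moves the arm, as the interface text tells. Its arguments: {"type":"object","properties":{"increments":{"type":"array","items":{"type":"number"}}},"required":["increments"]}

```bash
mkdir -p pics
python3 - <<'E'
from station import r
import cv2
print(r.sense())
for n in("side","top"):
    im=r.capture(n); cv2.imwrite(f"pics/{n}0.png",im[:,:,::-1]); print(n,r.calibration(n))
E
```

```text
{'time_s': 0.0, 'joints': array([ 8.59202189e+01,  2.20888006e+01,  3.79896757e-01, -2.88680351e-02,
       -6.84111452e+01, -1.48154741e+01]), 'joint_velocities': array([ 0.11380235, -0.01823635, -0.07136818, -0.04516803,  0.07376258,
        0.00906591]), 'effort': array([ 1.02050697e-03, -3.90666497e+01,  1.87403476e+01,  4.21983093e+00,
        1.10766073e-02, -1.95049847e-04]), 'tcp_pos': array([0.20220291, 0.59076675, 0.22948136]), 'ee_rot': array([[-6.16373836e-04, -3.24014263e-01, -9.46051995e-01],
       [-2.05656389e-03, -9.46049764e-01,  3.24014838e-01],
       [-9.99997695e-01,  2.14533064e-03, -8.32357120e-05]]), 'wrist_force': array([ 1.20569888, -0.04372457, -0.12618932]), 'moment': array([0.00892134, 0.0477734 , 0.02161138]), 'gripper_width': 1.0007717241669336}
side {'fx': 466.43279093102234, 'fy': 466.43279093102234, 'cx': 278.7103049832811, 'cy': 204.22311488252157, 'D': array([0.0485224, 0.       , 0.       , 0.       , 0.       ]), 'rvec': array([ 0.27845442, -2.81431427,  1.16130956]), 'tvec': array([0.59980113, 0.12443884, 0.80634567])}
top {'fx': 539.4747729964206, 'fy': 539.4747729964206, 'cx': 293.42839827887525, 'cy': 210.8680763170819, 'D': array([-0.18089068,  0.        ,  0.        ,  0.        ,  0.        ]), 'rvec': array([ 2.20162483, -2.14877901,  0.09056403]), 'tvec': array([0.08290005, 0.57626595, 0.85291379])}
```

View pics/side0.png

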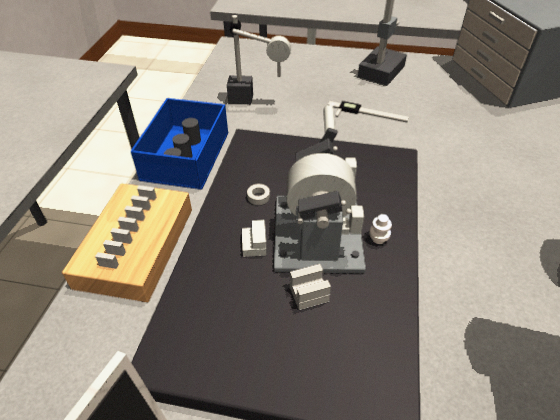

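View pics/top0.png

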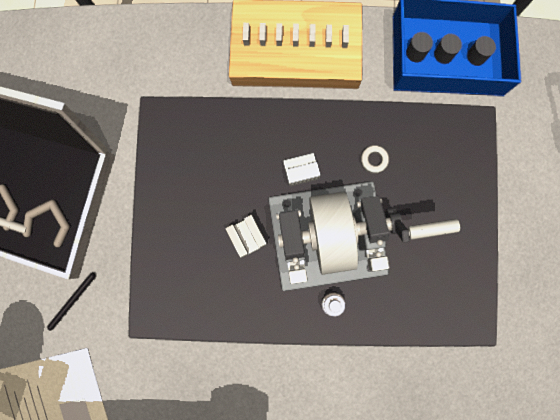

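Run:
```python
import cv2
for n in("side","top"):
    im=cv2.imread(f"pics/{n}0.png")
    c=im[150:350,230:500] if n=="side" else im[100:300,120:390]
    cv2.imwrite(f"pics/{n}0c.png",cv2.resize(c,None,fx=2.9,fy=2.9,interpolation=cv2.INTER_CUBIC))
```

```text
(no output)
```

View pics/side0c.png

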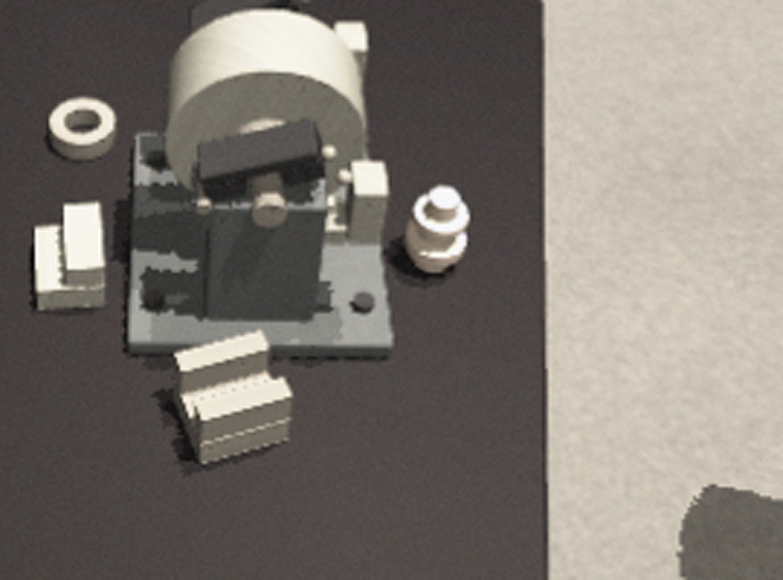

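View pics/top0c.png

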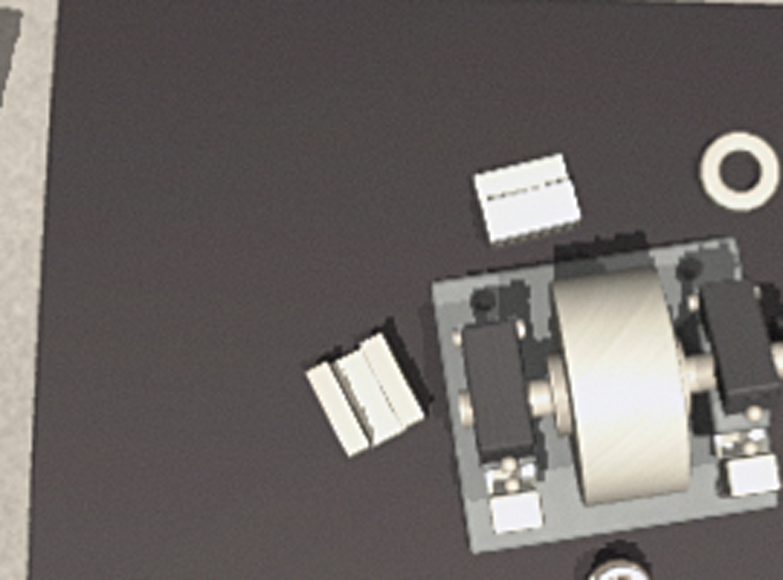

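The stand lies with its foot corners at about (269,198), (374,182), (283,290), (388,275) in the top image; the handle is at about (435,230) to the right. I'll fit the pose now.

```bash
cat > h.py <<'E'
import numpy as np, cv2
from station import r
from scipy.spatial.transform import Rotation as R
cal={n:r.calibration(n) for n in("side","top")}
def proj(n,P):
    c=cal[n];K=np.array([[c['fx'],0,c['cx']],[0,c['fy'],c['cy']],[0,0,1]])
    return cv2.projectPoints(np.array(P,float).reshape(-1,1,3),c['rvec'],c['tvec'],K,c['D'])[0].reshape(-1,2)
def S2W(p,P):
    P=np.atleast_2d(P)/1000; c,s=np.cos(p[2]),np.sin(p[2])
    return np.c_[p[0]+c*P[:,0]-s*P[:,1],p[1]+s*P[:,0]+c*P[:,1],0.04+P[:,2]]
E
python3 - <<'E'
from h import *
im=cv2.imread("pics/top0.png")
cv2.imwrite("pics/top0r.png",cv2.resize(im[170:300,340:480],None,fx=4.5,fy=4.5,interpolation=cv2.INTER_CUBIC))
im=cv2.imread("pics/side0.png")
cv2.imwrite("pics/side0r.png",cv2.resize(im[80:220,260:420],None,fx=4.2,fy=4.2,interpolation=cv2.INTER_CUBIC))
for n in cal:
    c=cal[n];M=cv2.Rodrigues(c['rvec'])[0];print(n,-M.T@c['tvec'])
E
```

```text
side [0.4863222  0.58980489 0.66412399]
top [0.49805241 0.09284762 0.89985549]
```

View pics/top0r.png

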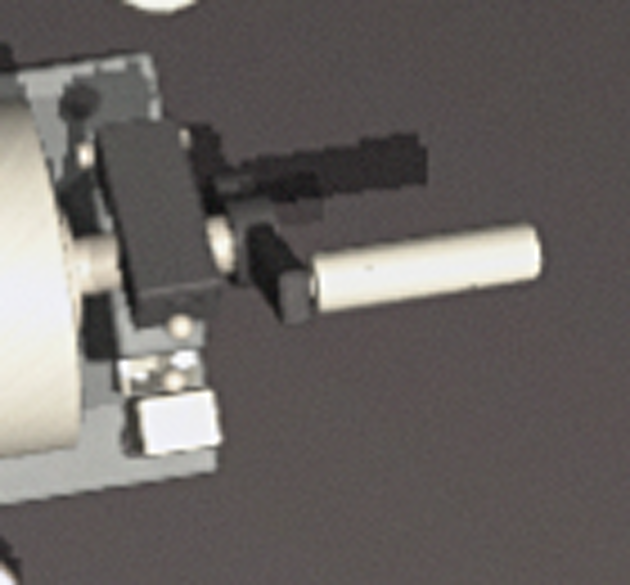

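View pics/side0r.png

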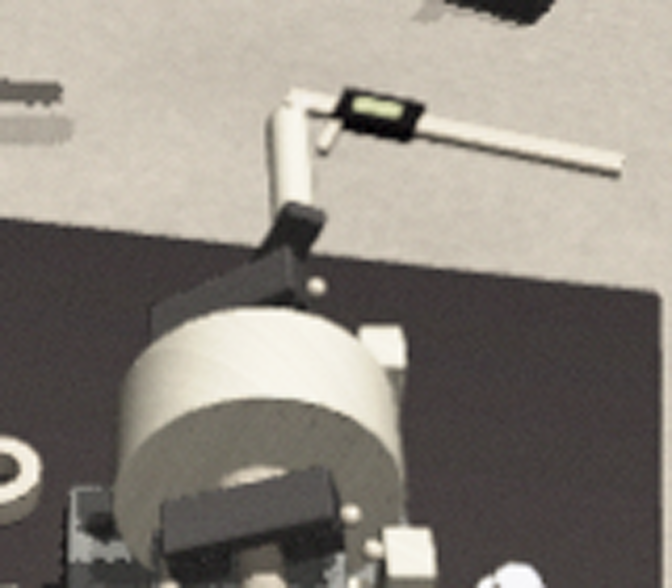

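```bash
cat >> h.py <<'E'
def capbox(th,y):
    # hinge x=31,z=112; block from hinge-? length 62 toward -x, underside at hinge level, rotates open (free end up)
    out=[]
    for u in (1,63):
        for w in (-1+0,20):
            for dy in(-13,13):
                out.append([31-u*np.cos(th)-w*np.sin(th)*-1*1, y+dy, 112+u*np.sin(th)+w*np.cos(th)])
    return np.array(out)
def handle(a,y=-131): return np.array([45*np.sin(a),y,110+45*np.cos(a)])
def overlay(n,img,p,a,tl,tr,fn,crop,f):
    o=cv2.resize(img[crop[1]:crop[3],crop[0]:crop[2]],None,fx=f,fy=f,interpolation=cv2.INTER_CUBIC)
    def d(pts,col):
        q=(proj(n,S2W(p,pts))-[crop[0],crop[1]]+0.5)*f
        cv2.polylines(o,[np.round(q).astype(int)],False,col,1,cv2.LINE_AA)
    F=np.array([[-75,-85,14],[75,-85,14],[75,85,14],[-75,85,14],[-75,-85,14]]);d(F,(0,255,0))
    d([handle(a,-97),handle(a,-165)],(0,0,255)); d([[0,-96,110],handle(a,-96)],(0,0,255))
    for s,t in((1,tl),(-1,tr)):
        d([[-61,s*57-9,120],[-43,s*57-9,120],[-43,s*57+9,120],[-61,s*57+9,120]],(255,255,0))
        b=capbox(t,s*57)
        for i in range(8):
            for j in(1,2,4):
                if not i&j:d(b[[i,i|j]],(255,0,255))
    cv2.imwrite(fn,o)
E
python3 - <<'E'
from h import *
from scipy.optimize import least_squares
obs={"top":[([75,-85,14],(373.8,182.2)),([-75,-85,14],(387.8,274.4)),([75,85,14],(269,197.6)),([-75,85,14],(282.8,290)),([-52,-57,120],(379.6,264.2)),([-52,57,120],(297.9,276.5))],
"side":[([75,85,14],(274.1,268.3)),([-75,85,14],(364.8,267.2)),([75,-85,14],(276.6,196.6)),([-52,57,120],(357.4,210.5)),([-52,-57,120],(351,160))]}
H={"top":[(435.1,229.3)],"side":[(329.5,117)]}
def res(q):
    o=[]
    for n in obs:
        o.append(proj(n,S2W(q,[x[0] for x in obs[n]]))-[x[1] for x in obs[n]])
        o.append(0.7*(proj(n,S2W(q,[handle(q[3])]))-H[n]))
    return np.vstack(o).ravel()
s=least_squares(res,[0.5,0.0,0.1,0],loss='soft_l1');print(s.x,np.round(res(s.x).reshape(-1,2),1))
for n,c,f in(("top",(250,160,480,310),3.4),("side",(240,90,440,290),2.9)):
    overlay(n,cv2.imread(f"pics/{n}0.png"),s.x,s.x[3],.45,.45,f"pics/ov_{n}.png",c,f)
E
```

```text
[ 0.53340971  0.04064737  0.17438707 -0.38388086] [[ 0.2 -1. ]
 [ 1.4  0.5]
 [-1.  -0.6]
 [-0.7  1.6]
 [ 0.5 -0.2]
 [ 0.1  0.2]
 [-0.8 -0. ]
 [-0.7 -1.7]
 [ 1.3  1. ]
 [-0.1 -2.3]
 [-0.1 -0.6]
 [ 0.1  1.1]
 [-0.2  1.7]]
```

View pics/ov_top.png

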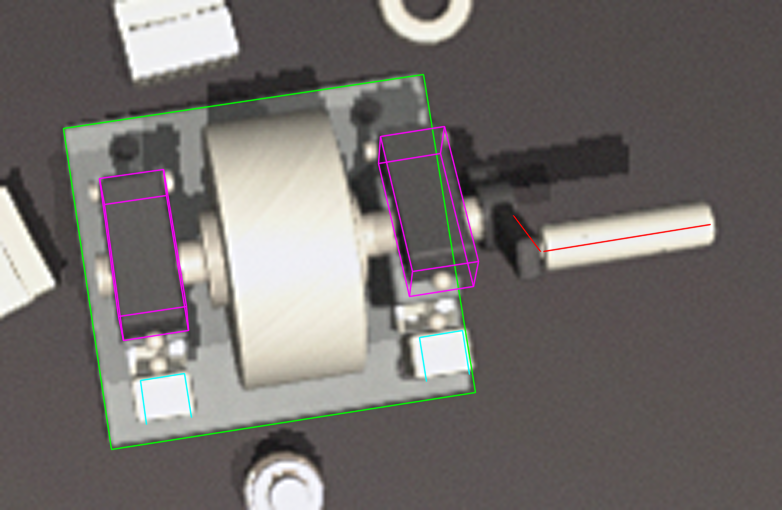

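View pics/ov_side.png

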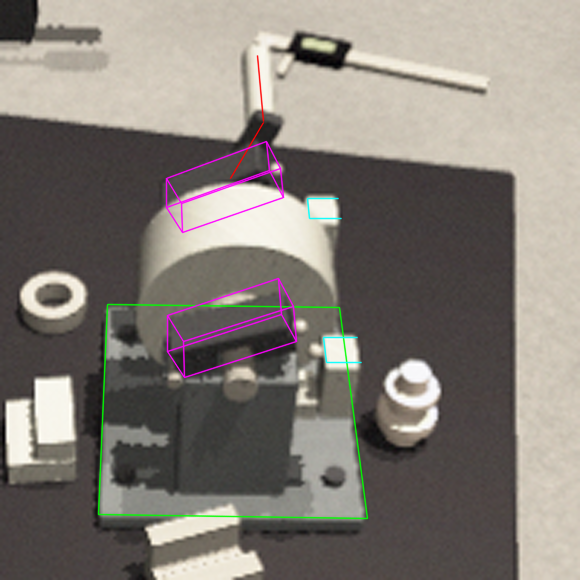

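```bash
cat >> h.py <<'E'
import json,sys
P0=np.array([0.5334,0.0406,0.1744])
# commanded state: pos, yaw (world angle of tool y); tool x straight down
def rotm(yaw):
    y=np.array([np.cos(yaw),np.sin(yaw),0]);x=np.array([0,0,-1.]);return np.c_[x,y,np.cross(x,y)]
def shift(cp,cyaw,tp,tyaw):
    d=rotm(cyaw).T@(np.array(tp)-cp); return np.degrees(-(tyaw-cyaw)),d
E
python3 - <<'E'
from h import *
c=np.array([.202,.591,.231]);m=r.sense()['ee_rot'];cy=np.arctan2(m[1,1],m[0,1]);print(np.degrees(cy))
T=S2W(P0,[[-4,57,0]])[0];print(T); T[2]=.231
print(shift(c,cy,T,P0[2]-np.pi)); print(shift(c,cy,S2W(P0,[[-4,-57,0]])[0],P0[2]-np.pi))
E
```

```text
-108.90460391142356
[0.51957019 0.09604129 0.04      ]
(np.float64(61.10301214149488), array([ 0.        ,  0.36536965, -0.46080362]))
(np.float64(61.10301214149488), array([ 0.191     ,  0.4651755 , -0.51589256]))
```

Request:
move_arm(
  increments=[10, 0, 0, -0.02, 0.03, -0.04, 0, 20, 0, 0, -0.04, 0.06, -0.075, 0, 25, 0, 0, -0.04, 0.08, -0.1, 0, 30, 0, 0, -0.04, 0.11, -0.14, 0, 36, 0, 0, -0.04, 0.13, -0.165, 0, 42, 0, 0, -0.04, 0.155, -0.195, 0, 48, 0, 0, -0.04, 0.18, -0.225, 0, 54, 0, 0, -0.04, 0.205, -0.255, 0, 61, 0, 0, -0.04, 0.23, -0.285, 0, 61, 0, 0, -0.04, 0.24, -0.3, 0, 61, 0, 0, -0.04, 0.24, -0.3, 0, 61, 0, 0, -0.04, 0.24, -0.3, 0],
)

```text
time_s: 1.1
tcp_pos: [0.4087, 0.2662, 0.2703]
ee_rot: [[-0.001, -0.985, -0.173], [-0.0, -0.173, 0.985], [-1.0, 0.001, -0.0]]
wrist_force: [-0.8, 0.6, 1.3]
gripper_width: 0.174
```

Request:
move_arm(
  increments=[0, 0, 0, 0, -0.018, -0.038, 0, 0, 0, 0, 0, -0.034, -0.076, 0, 0, 0, 0, 0, -0.05, -0.114, 0, 0, 0, 0, 0.01, -0.066, -0.15, 0, 0, 0, 0, 0.02, -0.0804, -0.1876, 0, 0, 0, 0, 0.03, -0.0804, -0.1876, 0, 0, 0, 0, 0.04, -0.0804, -0.1876, 0, 0, 0, 0, 0.05, -0.0804, -0.1876, 0],
)

```text
time_s: 1.77
tcp_pos: [0.5203, 0.0974, 0.2194]
ee_rot: [[-0.001, -0.984, -0.176], [0.0, -0.176, 0.984], [-1.0, 0.001, 0.0]]
wrist_force: [-1.4, 0.7, 0.0]
gripper_width: 0.004
```

Run:
```python
from h import *
for n,c,f in(("top",(250,130,480,310),3.4),("side",(240,50,480,260),2.8)):
    im=r.capture(n)[:,:,::-1];cv2.imwrite(f"pics/{n}1.png",im)
    overlay(n,np.ascontiguousarray(im),P0,-.384,.4,.4,f"pics/ov1_{n}.png",c,f)
s=r.sense();print(s['tcp_pos'],s['wrist_force'],s['time_s'])
```

```text
[0.51892447 0.09762446 0.21843824] [ 0.57379229 -0.06870817  0.09811628] 1.8667
```

View pics/ov1_top.png

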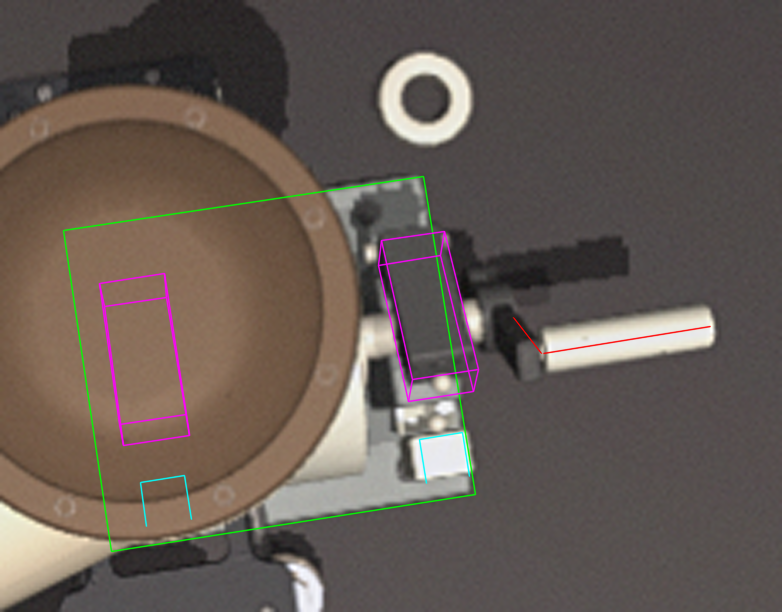

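View pics/ov1_side.png

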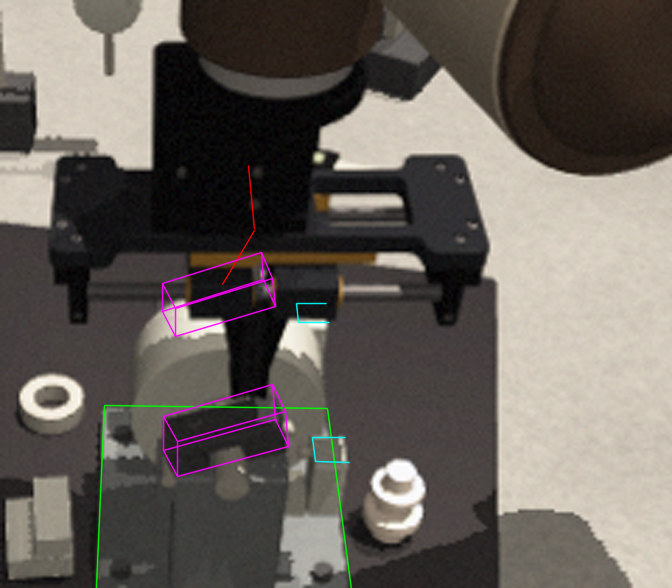

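Fingers sit right above the left cap. Pressing down.

Request:
move_arm(
  increments=[0, 0, 0, 0.005, 0, 0, 0, 0, 0, 0, 0.01, 0, 0, 0, 0, 0, 0, 0.015, 0, 0, 0, 0, 0, 0, 0.02, 0, 0, 0, 0, 0, 0, 0.025, 0, 0, 0, 0, 0, 0, 0.03, 0, 0, 0, 0, 0, 0, 0.034, 0, 0, 0, 0, 0, 0, 0.037, 0, 0, 0],
)

```text
time_s: 2.53
tcp_pos: [0.5198, 0.0961, 0.1841]
ee_rot: [[-0.002, -0.984, -0.176], [-0.001, -0.176, 0.984], [-1.0, 0.002, -0.001]]
wrist_force: [-9.8, 1.5, 19.1]
gripper_width: 0.005
```

Request:
move_arm(
  increments=[0, 0, 0, 0.002, 0, 0, 0, 0, 0, 0, 0.004, 0, 0, 0, 0, 0, 0, 0.005, 0, 0, 0, 0, 0, 0, 0.006, 0, 0, 0],
)

```text
time_s: 2.87
tcp_pos: [0.5192, 0.0959, 0.1798]
ee_rot: [[-0.002, -0.984, -0.176], [-0.002, -0.176, 0.984], [-1.0, 0.002, -0.001]]
wrist_force: [-11.0, 1.5, 19.3]
gripper_width: 0.003
```

Request:
move_arm(
  increments=[0, 0, 0, 0.001, 0, 0, 0, 0, 0, 0, 0.002, 0, 0, 0, 0, 0, 0, 0.003, 0, 0, 0],
)

```text
time_s: 3.12
tcp_pos: [0.5193, 0.0959, 0.1797]
ee_rot: [[-0.001, -0.984, -0.177], [-0.002, -0.177, 0.984], [-1.0, 0.001, -0.002]]
wrist_force: [-18.2, 2.1, 33.5]
gripper_width: 0.006
```

Request:
move_arm(
  increments=[0, 0, 0, -0.02, 0, 0, 0, 0, 0, 0, -0.04, 0, 0, 0, 0, 0, 0, -0.06, 0, 0, 0, 0, 0, 0, -0.06, 0, -0.035, 0, 0, 0, 0, -0.06, 0, -0.07, 0, 0, 0, 0, -0.06, 0, -0.1, 0, 0, 0, 0, -0.06, 0, -0.114, 0, 0, 0, 0, -0.06, 0, -0.114, 0, 0, 0, 0, -0.06, 0, -0.114, 0],
)

```text
time_s: 3.87
tcp_pos: [0.5406, -0.0164, 0.2342]
ee_rot: [[-0.0, -0.985, -0.173], [0.0, -0.173, 0.985], [-1.0, 0.0, 0.0]]
wrist_force: [0.6, -0.4, -0.6]
gripper_width: 0.006
```

Run:
```python
from h import *
for n,c,f in(("top",(250,130,480,310),3.4),("side",(240,50,480,260),2.8)):
    im=r.capture(n)[:,:,::-1]
    overlay(n,np.ascontiguousarray(im),P0,-.384,0,.4,f"pics/ov2_{n}.png",c,f)
s=r.sense();print(s['tcp_pos'],s['wrist_force'],s['time_s'])
```

```text
[ 0.54050597 -0.01532757  0.23435698] [-0.48634906 -0.27362564 -0.14450572] 3.9667
```

View pics/ov2_side.png

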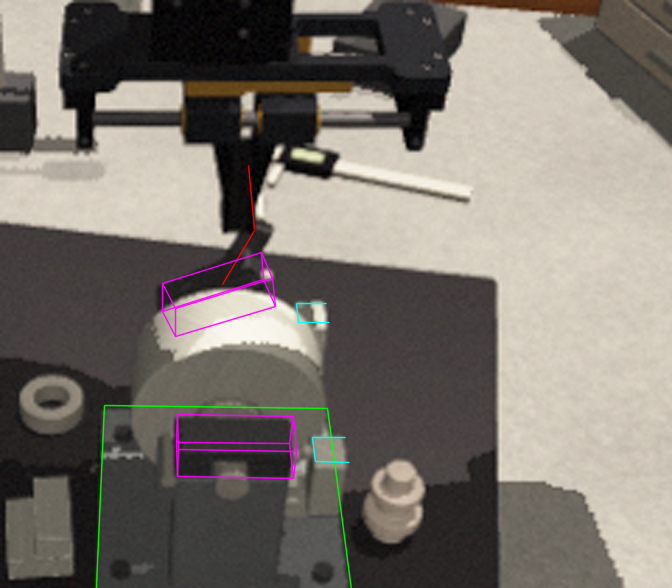

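View pics/ov2_top.png

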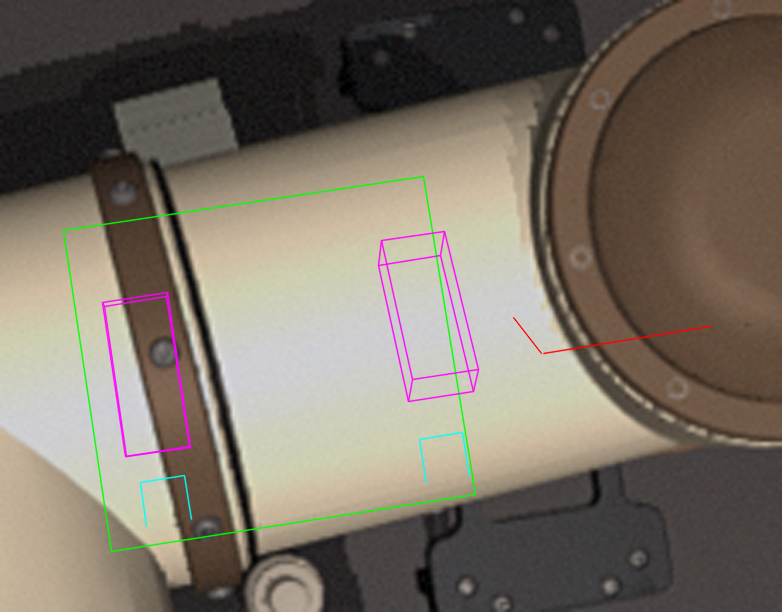

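The left cap is flat and matches the shut-model box. Now the right one.

Request:
move_arm(
  increments=[0, 0, 0, 0.01, 0, 0, 0, 0, 0, 0, 0.02, 0, 0, 0, 0, 0, 0, 0.025, 0, 0, 0, 0, 0, 0, 0.03, 0, 0, 0, 0, 0, 0, 0.035, 0, 0, 0, 0, 0, 0, 0.04, 0, 0, 0, 0, 0, 0, 0.045, 0, 0, 0, 0, 0, 0, 0.05, 0, 0, 0, 0, 0, 0, 0.054, 0, 0, 0, 0, 0, 0, 0.057, 0, 0, 0, 0, 0, 0, 0.058, 0, 0, 0],
)

```text
time_s: 4.88
tcp_pos: [0.5388, -0.0164, 0.1799]
ee_rot: [[-0.003, -0.984, -0.177], [-0.002, -0.177, 0.984], [-1.0, 0.004, -0.002]]
wrist_force: [-14.5, 2.7, 25.6]
gripper_width: 0.007
```

Request:
move_arm(
  increments=[0, 0, 0, 0.001, 0, 0, 0, 0, 0, 0, 0.002, 0, 0, 0, 0, 0, 0, 0.002, 0, 0, 0],
)

```text
time_s: 5.13
tcp_pos: [0.5387, -0.0164, 0.1798]
ee_rot: [[-0.002, -0.984, -0.177], [-0.002, -0.177, 0.984], [-1.0, 0.002, -0.002]]
wrist_force: [-14.2, 3.4, 28.3]
gripper_width: 0.004
```

Request:
move_arm(
  increments=[0, 0, 0, -0.02, 0, 0, 0, 0, 0, 0, -0.045, 0, 0, 0, 0, 0, 0, -0.07, 0, 0, 0.02, 0, 0, 0, -0.07, 0.005, -0.03, 0.06, 0, 0, 0, -0.07, 0.013, -0.06, 0.06, 0, 0, 0, -0.07, 0.013, -0.081, 0.06, 0, 0, 0, -0.07, 0.013, -0.081, 0.06, 0, 0, 0, -0.07, 0.013, -0.081, 0.06, 0, 0, 0, -0.07, 0.013, -0.081, 0.06],
)

```text
time_s: 5.88
tcp_pos: [0.5419, -0.0975, 0.2441]
ee_rot: [[-0.0, -0.985, -0.175], [0.0, -0.175, 0.985], [-1.0, 0.0, 0.0]]
wrist_force: [-0.5, 1.1, -0.6]
gripper_width: 0.449
```

Run:
```python
from h import *
for n,c,f in(("side",(240,30,480,240),2.8),):
    im=r.capture(n)[:,:,::-1]
    cv2.imwrite("pics/s3.png",cv2.resize(im[60:200,250:420],None,fx=4.5,fy=4.5,interpolation=cv2.INTER_CUBIC))
    overlay(n,np.ascontiguousarray(im),P0,-.384,0,0,f"pics/ov3_{n}.png",(250,60,420,200),4.5)
s=r.sense();print(s['tcp_pos'],s['wrist_force'],s['time_s'])
```

```text
[ 0.54191331 -0.09716666  0.24425038] [-0.1675369   1.00732091 -0.39052725] 5.9333
```

View pics/ov3_side.png

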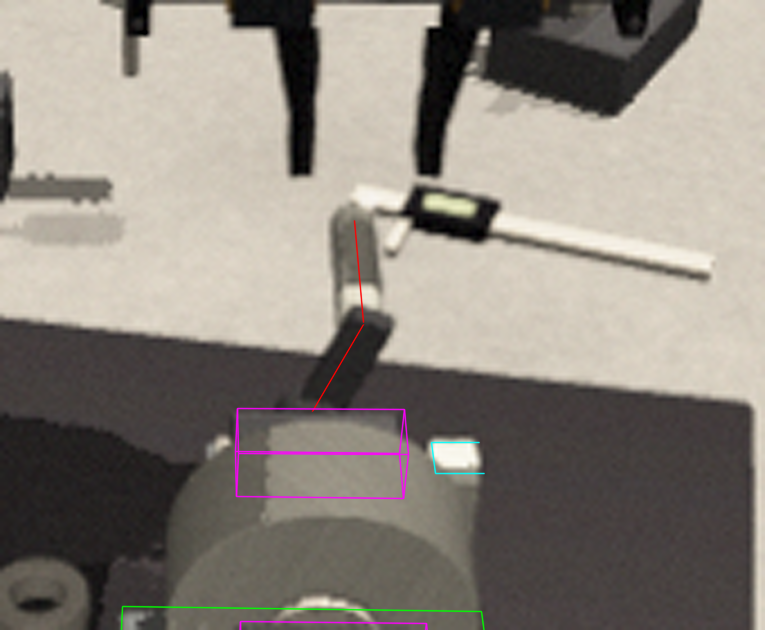

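View pics/s3.png

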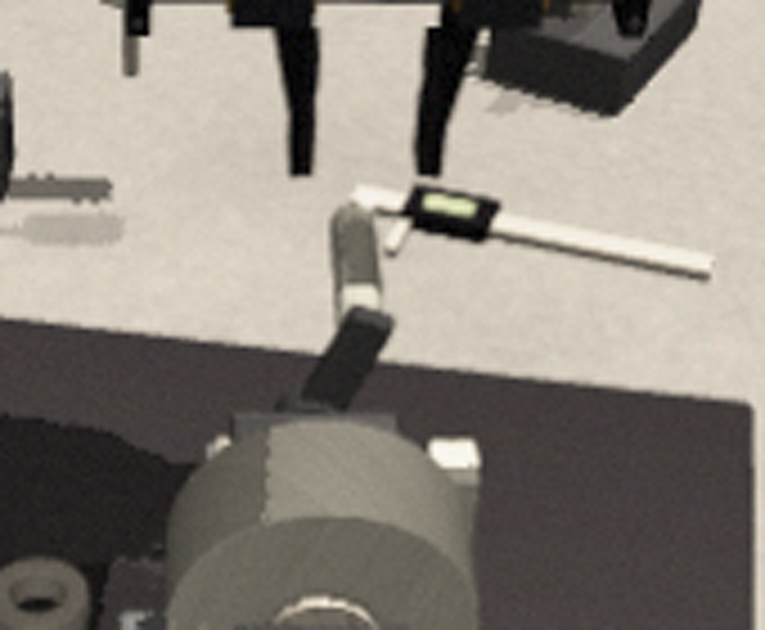

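Both caps are flat, and the jaws straddle the handle. Descend and grip.

Request:
move_arm(
  increments=[0, 0, 0, 0.015, 0, 0, 0.06, 0, 0, 0, 0.03, 0, 0, 0.06, 0, 0, 0, 0.045, 0, 0, 0.06, 0, 0, 0, 0.058, 0, 0, 0.06, 0, 0, 0, 0.064, 0, 0, 0.06, 0, 0, 0, 0.064, 0, 0, 0.0, 0, 0, 0, 0.064, 0, 0, 0.0, 0, 0, 0, 0.064, 0, 0, 0.0, 0, 0, 0, 0.064, 0, 0, 0.0, 0, 0, 0, 0.064, 0, 0, 0.0],
)

```text
time_s: 6.77
tcp_pos: [0.5424, -0.0977, 0.1814]
ee_rot: [[0.002, -0.984, -0.176], [0.0, -0.176, 0.984], [-1.0, -0.002, -0.0]]
wrist_force: [0.2, -0.4, 0.8]
gripper_width: 0.396
```

Run:
```python
from h import *
for n in("side",):
    im=r.capture(n)[:,:,::-1]
    cv2.imwrite("pics/s4.png",cv2.resize(im[60:200,250:420],None,fx=4.5,fy=4.5,interpolation=cv2.INTER_CUBIC))
s=r.sense();print(s['tcp_pos'],s['wrist_force'],s['moment'],s['gripper_width']*87,s['time_s'])
```

```text
[ 0.54229566 -0.09772754  0.181247  ] [ 0.25862556  0.22010738 -0.15011895] [ 0.03883721 -0.04096852 -0.05531729] 30.570478169687945 6.8167
```

View pics/s4.png

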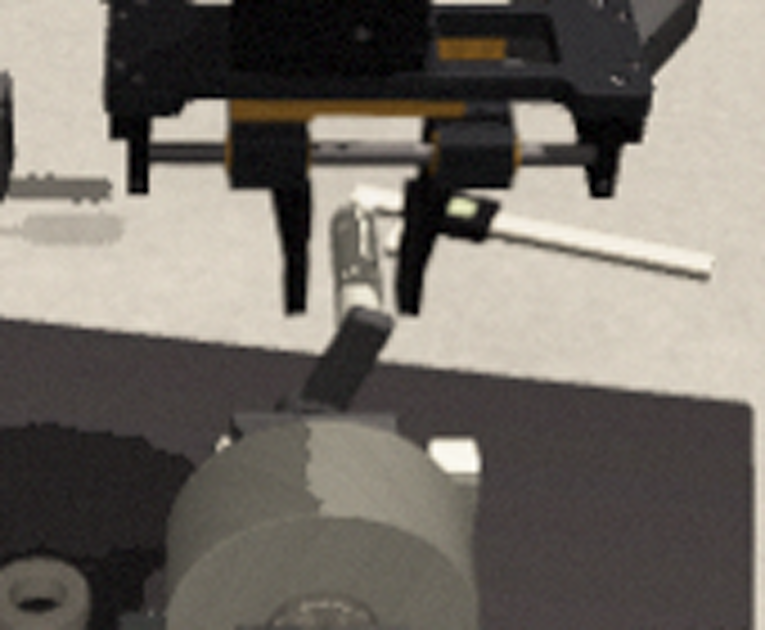

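Jaws at about columns 297 and 410 straddle the handle at 357, still closing.

Request:
move_arm(
  increments=[0, 0, 0, 0, 0, 0, 0, 0, 0, 0, 0, 0, 0, 0, 0, 0, 0, 0, 0, 0, 0, 0, 0, 0, 0, 0, 0, 0, 0, 0, 0, 0, 0, 0, 0, 0, 0, 0, 0, 0, 0, 0],
)

```text
time_s: 7.32
tcp_pos: [0.5417, -0.0979, 0.1808]
ee_rot: [[-0.0, -0.984, -0.175], [-0.0, -0.175, 0.984], [-1.0, 0.0, -0.0]]
wrist_force: [-1.9, 0.1, 2.4]
gripper_width: 0.202
```

Run:
```python
from h import *
im=r.capture("side")[:,:,::-1]
overlay("side",np.ascontiguousarray(im),P0,-.384,0,0,"pics/s5.png",(250,60,420,200),4.5)
s=r.sense();print(s['tcp_pos'],s['wrist_force'],s['moment'],s['gripper_width']*87,s['time_s'])
```

```text
[ 0.5417198  -0.09790015  0.18075807] [-1.77728573 -0.23317799  2.82736748] [0.02804587 0.57488021 0.03169312] 17.367479200127786 7.3667
```

View pics/s5.png

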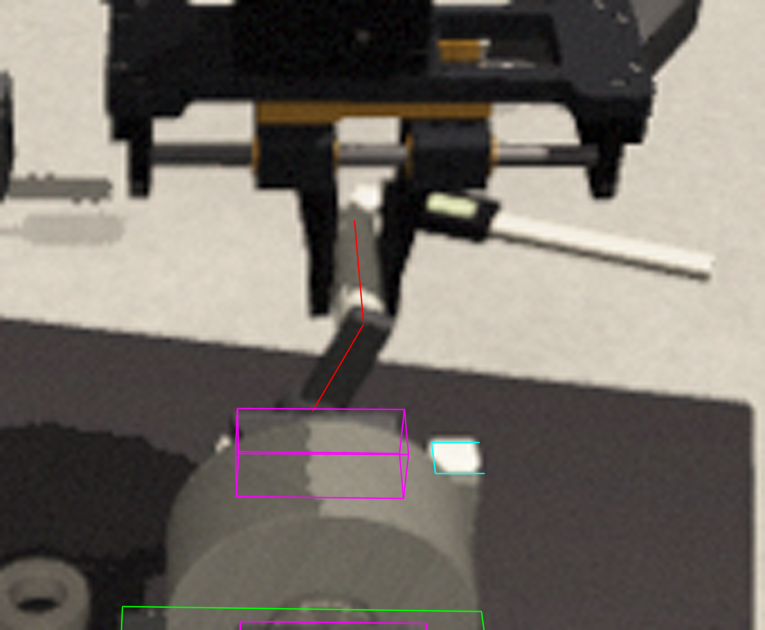

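```bash
cat > tab.py <<'E'
import numpy as np,sys
def tab(a0,n,step=4,k=5,off=(0,0)):
    # cmd handle pos in stand (x,z) mm
    p=np.round(45*np.array([np.sin(np.radians(a0)),np.cos(np.radians(a0))]),1)
    for c in range(n):
        s=p.copy();row=[]
        for i in range(1,k+1):
            a=np.radians(a0+step*(c*k+i));q=np.round(45*np.array([np.sin(a),np.cos(a)]),1)
            d=q-s; row+=[0,0,0,round(-d[1]/1000,4),round(-d[0]/1000,4),0,0]; p=q
        print(round(a0+step*k*(c+1),1),str(row))
E
python3 -c "
from tab import *
tab(-22,18)"
```

```text
-2 [0, 0, 0, np.float64(-0.0011), np.float64(-0.003), 0, 0, 0, 0, 0, np.float64(-0.002), np.float64(-0.006), 0, 0, 0, 0, 0, np.float64(-0.0026), np.float64(-0.0091), 0, 0, 0, 0, 0, np.float64(-0.0031), np.float64(-0.0122), 0, 0, 0, 0, 0, np.float64(-0.0033), np.float64(-0.0153), 0, 0]
18 [0, 0, 0, np.float64(-0.0), np.float64(-0.0032), 0, 0, 0, 0, 0, np.float64(0.0002), np.float64(-0.0063), 0, 0, 0, 0, 0, np.float64(0.0007), np.float64(-0.0094), 0, 0, 0, 0, 0, np.float64(0.0013), np.float64(-0.0125), 0, 0, 0, 0, 0, np.float64(0.0022), np.float64(-0.0155), 0, 0]
38 [0, 0, 0, np.float64(0.0011), np.float64(-0.003), 0, 0, 0, 0, 0, np.float64(0.0024), np.float64(-0.0058), 0, 0, 0, 0, 0, np.float64(0.0038), np.float64(-0.0086), 0, 0, 0, 0, 0, np.float64(0.0055), np.float64(-0.0113), 0, 0, 0, 0, 0, np.float64(0.0073), np.float64(-0.0138), 0, 0]
58 [0, 0, 0, np.float64(0.0021), np.float64(-0.0024), 0, 0, 0, 0, 0, np.float64(0.0042), np.float64(-0.0047), 0, 0, 0, 0, 0, np.float64(0.0066), np.float64(-0.0068), 0, 0, 0, 0, 0, np.float64(0.009), np.float64(-0.0087), 0, 0, 0, 0, 0, np.float64(0.
[... 3302 characters left out ...]
), 0, 0, 0, 0, 0, np.float64(-0.012), np.float64(-0.0035), 0, 0, 0, 0, 0, np.float64(-0.0148), np.float64(-0.0049), 0, 0]
318 [0, 0, 0, np.float64(-0.0027), np.float64(-0.0015), 0, 0, 0, 0, 0, np.float64(-0.0054), np.float64(-0.0033), 0, 0, 0, 0, 0, np.float64(-0.0078), np.float64(-0.0052), 0, 0, 0, 0, 0, np.float64(-0.0102), np.float64(-0.0073), 0, 0, 0, 0, 0, np.float64(-0.0123), np.float64(-0.0096), 0, 0]
338 [0, 0, 0, np.float64(-0.0021), np.float64(-0.0024), 0, 0, 0, 0, 0, np.float64(-0.0039), np.float64(-0.0049), 0, 0, 0, 0, 0, np.float64(-0.0056), np.float64(-0.0076), 0, 0, 0, 0, 0, np.float64(-0.007), np.float64(-0.0104), 0, 0, 0, 0, 0, np.float64(-0.0083), np.float64(-0.0132), 0, 0]
```

Request:
move_arm(
  increments=[0, 0, 0, -0.0011, -0.003, 0, 0, 0, 0, 0, -0.002, -0.006, 0, 0, 0, 0, 0, -0.0026, -0.0091, 0, 0, 0, 0, 0, -0.0031, -0.0122, 0, 0, 0, 0, 0, -0.0033, -0.0153, 0, 0],
)

```text
time_s: 7.78
tcp_pos: [0.5561, -0.0953, 0.1841]
ee_rot: [[-0.003, -0.985, -0.175], [-0.0, -0.175, 0.985], [-1.0, 0.003, 0.0]]
wrist_force: [-4.8, -0.3, 4.8]
gripper_width: 0.198
```

Request:
move_arm(
  increments=[0, 0, 0, 0, -0.0032, 0, 0, 0, 0, 0, 0.0002, -0.0063, 0, 0, 0, 0, 0, 0.0007, -0.0094, 0, 0, 0, 0, 0, 0.0013, -0.0125, 0, 0, 0, 0, 0, 0.0022, -0.0155, 0, 0],
)

```text
time_s: 8.2
tcp_pos: [0.5732, -0.0922, 0.1817]
ee_rot: [[0.001, -0.984, -0.176], [0.0, -0.176, 0.984], [-1.0, -0.001, -0.0]]
wrist_force: [-3.1, -0.6, 3.5]
gripper_width: 0.195
```

Request:
move_arm(
  increments=[0, 0, 0, 0.0011, -0.003, 0, 0, 0, 0, 0, 0.0024, -0.0058, 0, 0, 0, 0, 0, 0.0038, -0.0086, 0, 0, 0, 0, 0, 0.0055, -0.0113, 0, 0, 0, 0, 0, 0.0073, -0.0138, 0, 0],
)

```text
time_s: 8.62
tcp_pos: [0.5866, -0.0898, 0.1742]
ee_rot: [[0.001, -0.984, -0.176], [0.0, -0.176, 0.984], [-1.0, -0.001, -0.0]]
wrist_force: [-0.6, 0.3, 2.7]
gripper_width: 0.193
```

Request:
move_arm(
  increments=[0, 0, 0, 0.0021, -0.0024, 0, 0, 0, 0, 0, 0.0042, -0.0047, 0, 0, 0, 0, 0, 0.0066, -0.0068, 0, 0, 0, 0, 0, 0.009, -0.0087, 0, 0, 0, 0, 0, 0.0117, -0.0105, 0, 0],
)

```text
time_s: 9.03
tcp_pos: [0.5967, -0.088, 0.1624]
ee_rot: [[0.001, -0.984, -0.176], [0.0, -0.176, 0.984], [-1.0, -0.001, -0.0]]
wrist_force: [0.7, -0.2, 2.0]
gripper_width: 0.196
```

Request:
move_arm(
  increments=[0, 0, 0, 0.0027, -0.0015, 0, 0, 0, 0, 0, 0.0055, -0.0029, 0, 0, 0, 0, 0, 0.0084, -0.0041, 0, 0, 0, 0, 0, 0.0114, -0.0051, 0, 0, 0, 0, 0, 0.0144, -0.0058, 0, 0],
)

```text
time_s: 9.45
tcp_pos: [0.6021, -0.087, 0.1478]
ee_rot: [[0.0, -0.985, -0.175], [0.0, -0.175, 0.985], [-1.0, -0.0, 0.0]]
wrist_force: [1.6, -0.6, 1.4]
gripper_width: 0.196
```

Request:
move_arm(
  increments=[0, 0, 0, 0.0031, -0.0006, 0, 0, 0, 0, 0, 0.0063, -0.0009, 0, 0, 0, 0, 0, 0.0094, -0.001, 0, 0, 0, 0, 0, 0.0125, -0.0009, 0, 0, 0, 0, 0, 0.0157, -0.0006, 0, 0],
)

```text
time_s: 9.87
tcp_pos: [0.6024, -0.087, 0.1321]
ee_rot: [[-0.0, -0.984, -0.175], [0.0, -0.175, 0.984], [-1.0, 0.0, 0.0]]
wrist_force: [1.3, -0.3, 0.4]
gripper_width: 0.197
```

Smooth tracking. Continue round.

Request:
move_arm(
  increments=[0, 0, 0, 0.0031, 0.0006, 0, 0, 0, 0, 0, 0.0061, 0.0013, 0, 0, 0, 0, 0, 0.0091, 0.0023, 0, 0, 0, 0, 0, 0.012, 0.0035, 0, 0, 0, 0, 0, 0.0148, 0.0049, 0, 0],
)

```text
time_s: 10.28
tcp_pos: [0.5974, -0.0879, 0.1174]
ee_rot: [[-0.0, -0.985, -0.175], [-0.0, -0.175, 0.985], [-1.0, 0.0, 0.0]]
wrist_force: [1.5, -0.8, -0.1]
gripper_width: 0.197
```

Request:
move_arm(
  increments=[0, 0, 0, 0.0027, 0.0015, 0, 0, 0, 0, 0, 0.0054, 0.0033, 0, 0, 0, 0, 0, 0.0078, 0.0052, 0, 0, 0, 0, 0, 0.0102, 0.0073, 0, 0, 0, 0, 0, 0.0123, 0.0096, 0, 0],
)

```text
time_s: 10.7
tcp_pos: [0.5878, -0.0896, 0.1053]
ee_rot: [[-0.0, -0.984, -0.175], [-0.0, -0.175, 0.984], [-1.0, 0.0, -0.0]]
wrist_force: [0.5, -0.3, 2.2]
gripper_width: 0.192
```

Request:
move_arm(
  increments=[0, 0, 0, 0.0021, 0.0024, 0, 0, 0, 0, 0, 0.0039, 0.0049, 0, 0, 0, 0, 0, 0.0056, 0.0076, 0, 0, 0, 0, 0, 0.007, 0.0104, 0, 0, 0, 0, 0, 0.0083, 0.0132, 0, 0],
)

```text
time_s: 11.12
tcp_pos: [0.5754, -0.0918, 0.0975]
ee_rot: [[0.001, -0.984, -0.176], [0.0, -0.176, 0.984], [-1.0, -0.001, -0.0]]
wrist_force: [0.5, 0.7, 4.6]
gripper_width: 0.196
```

Request:
move_arm(
  increments=[0, 0, 0, 0.0011, 0.003, 0, 0, 0, 0, 0, 0.002, 0.006, 0, 0, 0, 0, 0, 0.0026, 0.0091, 0, 0, 0, 0, 0, 0.0031, 0.0122, 0, 0, 0, 0, 0, 0.0033, 0.0153, 0, 0],
)

```text
time_s: 11.53
tcp_pos: [0.5608, -0.0944, 0.0942]
ee_rot: [[0.002, -0.984, -0.176], [0.0, -0.176, 0.984], [-1.0, -0.002, -0.0]]
wrist_force: [2.3, 1.3, 4.8]
gripper_width: 0.198
```

Request:
move_arm(
  increments=[0, 0, 0, 0, 0.0032, 0, 0, 0, 0, 0, -0.0002, 0.0063, 0, 0, 0, 0, 0, -0.0007, 0.0094, 0, 0, 0, 0, 0, -0.0013, 0.0125, 0, 0, 0, 0, 0, -0.0022, 0.0155, 0, 0],
)

```text
time_s: 11.95
tcp_pos: [0.5454, -0.0972, 0.0962]
ee_rot: [[0.002, -0.984, -0.176], [0.0, -0.176, 0.984], [-1.0, -0.002, -0.0]]
wrist_force: [4.0, 1.2, 3.1]
gripper_width: 0.195
```

Request:
move_arm(
  increments=[0, 0, 0, -0.0011, 0.003, 0, 0, 0, 0, 0, -0.0024, 0.0058, 0, 0, 0, 0, 0, -0.0038, 0.0086, 0, 0, 0, 0, 0, -0.0055, 0.0113, 0, 0, 0, 0, 0, -0.0073, 0.0138, 0, 0],
)

```text
time_s: 12.37
tcp_pos: [0.5318, -0.0996, 0.1034]
ee_rot: [[0.002, -0.984, -0.176], [0.0, -0.176, 0.984], [-1.0, -0.002, -0.0]]
wrist_force: [6.5, 0.1, 0.7]
gripper_width: 0.202
```

Request:
move_arm(
  increments=[0, 0, 0, -0.0021, 0.0024, 0, 0, 0, 0, 0, -0.0042, 0.0047, 0, 0, 0, 0, 0, -0.0066, 0.0068, 0, 0, 0, 0, 0, -0.009, 0.0087, 0, 0, 0, 0, 0, -0.0117, 0.0105, 0, 0],
)

```text
time_s: 12.78
tcp_pos: [0.5215, -0.1015, 0.1147]
ee_rot: [[0.002, -0.985, -0.175], [0.0, -0.175, 0.985], [-1.0, -0.002, -0.0]]
wrist_force: [5.9, 0.4, -0.9]
gripper_width: 0.194
```

Request:
move_arm(
  increments=[0, 0, 0, -0.0027, 0.0015, 0, 0, 0, 0, 0, -0.0055, 0.0029, 0, 0, 0, 0, 0, -0.0084, 0.0041, 0, 0, 0, 0, 0, -0.0114, 0.0051, 0, 0, 0, 0, 0, -0.0144, 0.0058, 0, 0],
)

```text
time_s: 13.2
tcp_pos: [0.5155, -0.1025, 0.1286]
ee_rot: [[0.001, -0.985, -0.175], [0.0, -0.175, 0.985], [-1.0, -0.001, 0.0]]
wrist_force: [7.1, -0.5, -3.9]
gripper_width: 0.197
```

Request:
move_arm(
  increments=[0, 0, 0, -0.0031, 0.0006, 0, 0, 0, 0, 0, -0.0063, 0.0009, 0, 0, 0, 0, 0, -0.0094, 0.001, 0, 0, 0, 0, 0, -0.0125, 0.0009, 0, 0, 0, 0, 0, -0.0157, 0.0006, 0, 0],
)

```text
time_s: 13.62
tcp_pos: [0.5144, -0.1027, 0.1435]
ee_rot: [[-0.001, -0.985, -0.175], [0.0, -0.175, 0.985], [-1.0, 0.001, 0.001]]
wrist_force: [8.2, -2.0, -6.6]
gripper_width: 0.197
```

Request:
move_arm(
  increments=[0, 0, 0, -0.0031, -0.0006, 0, 0, 0, 0, 0, -0.0061, -0.0013, 0, 0, 0, 0, 0, -0.0091, -0.0023, 0, 0, 0, 0, 0, -0.012, -0.0035, 0, 0, 0, 0, 0, -0.0148, -0.0049, 0, 0],
)

```text
time_s: 14.03
tcp_pos: [0.5178, -0.1021, 0.1572]
ee_rot: [[-0.005, -0.985, -0.174], [0.0, -0.174, 0.985], [-1.0, 0.005, 0.001]]
wrist_force: [6.0, -3.8, -9.0]
gripper_width: 0.196
```

Request:
move_arm(
  increments=[0, 0, 0, -0.0027, -0.0015, 0, 0, 0, 0, 0, -0.0054, -0.0033, 0, 0, 0, 0, 0, -0.0078, -0.0052, 0, 0, 0, 0, 0, -0.0102, -0.0073, 0, 0, 0, 0, 0, -0.0123, -0.0096, 0, 0],
)

```text
time_s: 14.45
tcp_pos: [0.5247, -0.1008, 0.1685]
ee_rot: [[-0.011, -0.985, -0.174], [-0.0, -0.174, 0.985], [-1.0, 0.011, 0.002]]
wrist_force: [0.8, -4.1, -8.2]
gripper_width: 0.197
```

Request:
move_arm(
  increments=[0, 0, 0, -0.0021, -0.0024, 0, 0, 0, 0, 0, -0.0039, -0.0049, 0, 0, 0, 0, 0, -0.0056, -0.0076, 0, 0, 0, 0, 0, -0.007, -0.0104, 0, 0, 0, 0, 0, -0.0083, -0.0132, 0, 0],
)

```text
time_s: 14.87
tcp_pos: [0.541, -0.0979, 0.1806]
ee_rot: [[-0.002, -0.985, -0.175], [-0.0, -0.175, 0.985], [-1.0, 0.002, 0.0]]
wrist_force: [-2.1, -3.3, -3.4]
gripper_width: 0.194
```

```bash
cat > data.txt <<'E'
0.5561 -0.0953 0.1841 -4.8 -0.3 4.8
0.5732 -0.0922 0.1817 -3.1 -0.6 3.5
0.5866 -0.0898 0.1742 -0.6 0.3 2.7
0.5967 -0.088 0.1624 0.7 -0.2 2.0
0.6021 -0.087 0.1478 1.6 -0.6 1.4
0.6024 -0.087 0.1321 1.3 -0.3 0.4
0.5974 -0.0879 0.1174 1.5 -0.8 -0.1
0.5878 -0.0896 0.1053 0.5 -0.3 2.2
0.5754 -0.0918 0.0975 0.5 0.7 4.6
0.5608 -0.0944 0.0942 2.3 1.3 4.8
0.5454 -0.0972 0.0962 4.0 1.2 3.1
0.5318 -0.0996 0.1034 6.5 0.1 0.7
0.5215 -0.1015 0.1147 5.9 0.4 -0.9
0.5155 -0.1025 0.1286 7.1 -0.5 -3.9
E
cat > fit.py <<'E'
from h import *
D=np.loadtxt("data.txt")
c,s=np.cos(P0[2]),np.sin(P0[2])
dx,dy=D[:,0]-P0[0],D[:,1]-P0[1]
x=c*dx+s*dy; z=D[:,2]+.011-.04; fx=c*D[:,3]+s*D[:,4]; fz=D[:,5]
# circle fit
A=np.c_[2*x,2*z,np.ones(len(x))];q=np.linalg.lstsq(A,x*x+z*z,rcond=None)[0]
R_=np.sqrt(q[2]+q[0]**2+q[1]**2);print("centre",q[:2]*1000,"R",R_*1000)
a=np.arctan2(x-q[0],z-q[1])
da=np.diff(a);sg=np.sign((da+np.pi)%(2*np.pi)-np.pi);sg=np.r_[sg[0],sg]
t=-(fx*np.cos(a)-fz*np.sin(a))*.045   # hand torque about +a
B=np.c_[sg,np.sin(a),np.cos(a)]
for name,M in(("drag,s,c",B),("+offset fx fz",np.c_[B,np.ones(len(a))])):
    k,res,_,_=np.linalg.lstsq(M,t,rcond=None);cov=np.linalg.pinv(M.T@M)*np.var(t-M@k)*len(t)/(len(t)-3)
    print(name,k,"amp",np.hypot(k[1],k[2]))
    if name=="drag,s,c":
        print("rms",np.std(t-M@k),"se",np.sqrt(np.diag(cov)))
        # heavy at angle a+b: hand torque = -W sin(a+b): x of insert=r sin(a+b), gravity torque about +a is +W sin(a+b) 
        b=np.arctan2(-k[2],-k[1]); print("b deg",np.degrees(b),"a target",np.degrees((np.pi-b)%(2*np.pi)))
print(np.c_[np.degrees(a)%360,t,t-B@np.linalg.lstsq(B,t,rcond=None)[0], (fx*np.sin(a)+fz*np.cos(a))].round(3))
E
echo ok
```

```text
ok
```

```bash
cat >> data.txt <<'E'
0.5144 -0.1027 0.1435 8.2 -2.0 -6.6
0.5178 -0.1021 0.1572 6.0 -3.8 -9.0
0.5247 -0.1008 0.1685 0.8 -4.1 -8.2
0.541 -0.0979 0.1806 -2.1 -3.3 -3.4
E
python3 fit.py
```

```text
centre [  1.30738146 110.23148239] R 45.06158259425055
drag,s,c [ 0.15083492 -0.10647895  0.03132228] amp 0.11099032601122022
rms 0.023815983839327648 se [0.00615209 0.00860106 0.00879908]
b deg -16.39198747515603 a target 196.39198747515604
+offset fx fz [ 0.07541746 -0.10647895  0.03132228  0.07541746] amp 0.11099032601122019
[[ 3.56769e+02  2.03000e-01  1.40000e-02  5.06200e+00]
 [ 1.92680e+01  1.86000e-01  4.10000e-02  2.26200e+00]
 [ 3.91400e+01  9.60000e-02 -1.20000e-02  1.75400e+00]
 [ 5.91040e+01  6.20000e-02 -1.30000e-02  1.58900e+00]
 [ 7.90310e+01  4.90000e-02 -3.00000e-03  1.71100e+00]
 [ 9.91040e+01  2.70000e-02 -1.40000e-02  1.14900e+00]
 [ 1.18975e+02  2.50000e-02 -1.70000e-02  1.21900e+00]
 [ 1.38828e+02  8.00000e-02  2.30000e-02 -1.36600e+00]
 [ 1.57739e+02  1.04000e-01  2.20000e-02 -4.02500e+00]
 [ 1.77137e+02  1.23000e-01  8.00000e-03 -4.67000e+00]
 [ 1.97297e+02  1.37000e-01 -1.60000e-02 -4.19300e+00]
 [ 2.17213e+02  2.11000e-01  2.10000e-02 -4.43900e+00]
 [ 2.36937e+02  1.78000e-01 -4.50000e-02 -4.43700e+00]
 [ 2.56346e+02  2.44000e-01 -3.00000e-03 -5.79000e+00]
 [ 2.75433e+02  2.63000e-01  3.00000e-03 -8.31900e+00]
 [ 2.93446e+02  2.78000e-01  1.70000e-02 -8.39700e+00]
 [ 3.10383e+02  2.79000e-01  2.70000e-02 -5.37100e+00]
 [ 3.36655e+02  1.70000e-01 -5.20000e-02 -2.07500e+00]]
```

```bash
python3 -c "
from tab import *
tab(-22,7,-4)" | sed 's/np.float64(\([-0-9.]*\))/\1/g'
```

```text
-42 [0, 0, 0, 0.0013, 0.0028, 0, 0, 0, 0, 0, 0.0027, 0.0056, 0, 0, 0, 0, 0, 0.0044, 0.0083, 0, 0, 0, 0, 0, 0.0062, 0.0108, 0, 0, 0, 0, 0, 0.0083, 0.0132, 0, 0]
-62 [0, 0, 0, 0.0021, 0.0023, 0, 0, 0, 0, 0, 0.0045, 0.0044, 0, 0, 0, 0, 0, 0.0069, 0.0063, 0, 0, 0, 0, 0, 0.0096, 0.0081, 0, 0, 0, 0, 0, 0.0123, 0.0096, 0, 0]
-82 [0, 0, 0, 0.0028, 0.0014, 0, 0, 0, 0, 0, 0.0057, 0.0026, 0, 0, 0, 0, 0, 0.0087, 0.0036, 0, 0, 0, 0, 0, 0.0117, 0.0043, 0, 0, 0, 0, 0, 0.0148, 0.0049, 0, 0]
-102 [0, 0, 0, 0.0032, 0.0003, 0, 0, 0, 0, 0, 0.0063, 0.0004, 0, 0, 0, 0, 0, 0.0094, 0.0003, 0, 0, 0, 0, 0, 0.0126, -0.0, 0, 0, 0, 0, 0, 0.0157, -0.0006, 0, 0]
-122 [0, 0, 0, 0.003, -0.0007, 0, 0, 0, 0, 0, 0.006, -0.0017, 0, 0, 0, 0, 0, 0.0089, -0.0029, 0, 0, 0, 0, 0, 0.0117, -0.0043, 0, 0, 0, 0, 0, 0.0144, -0.0058, 0, 0]
-142 [0, 0, 0, 0.0027, -0.0018, 0, 0, 0, 0, 0, 0.0051, -0.0037, 0, 0, 0, 0, 0, 0.0075, -0.0058, 0, 0, 0, 0, 0, 0.0096, -0.0081, 0, 0, 0, 0, 0, 0.0117, -0.0105, 0, 0]
-162 [0, 0, 0, 0.0018, -0.0025, 0, 0, 0, 0, 0, 0.0035, -0.0052, 0, 0, 0, 0, 0, 0.0049, -0.008, 0, 0, 0, 0, 0, 0.0062, -0.0108, 0, 0, 0, 0, 0, 0.0073, -0.0138, 0, 0]
```

The first fit puts the target at a ≈ 196°. Turning back to 198° gives an opposite-direction check.

Request:
move_arm(
  increments=[0, 0, 0, 0.0013, 0.0028, 0, 0, 0, 0, 0, 0.0027, 0.0056, 0, 0, 0, 0, 0, 0.0044, 0.0083, 0, 0, 0, 0, 0, 0.0062, 0.0108, 0, 0, 0, 0, 0, 0.0083, 0.0132, 0, 0],
)

```text
time_s: 15.28
tcp_pos: [0.5294, -0.1, 0.173]
ee_rot: [[0.002, -0.984, -0.176], [-0.0, -0.176, 0.984], [-1.0, -0.002, -0.001]]
wrist_force: [0.8, -1.5, 1.5]
gripper_width: 0.197
```

Request:
move_arm(
  increments=[0, 0, 0, 0.0021, 0.0023, 0, 0, 0, 0, 0, 0.0045, 0.0044, 0, 0, 0, 0, 0, 0.0069, 0.0063, 0, 0, 0, 0, 0, 0.0096, 0.0081, 0, 0, 0, 0, 0, 0.0123, 0.0096, 0, 0],
)

```text
time_s: 15.7
tcp_pos: [0.5191, -0.1019, 0.1596]
ee_rot: [[-0.0, -0.985, -0.175], [-0.0, -0.175, 0.985], [-1.0, 0.0, -0.0]]
wrist_force: [1.5, -2.1, 0.3]
gripper_width: 0.197
```

Request:
move_arm(
  increments=[0, 0, 0, 0.0028, 0.0014, 0, 0, 0, 0, 0, 0.0057, 0.0026, 0, 0, 0, 0, 0, 0.0087, 0.0036, 0, 0, 0, 0, 0, 0.0117, 0.0043, 0, 0, 0, 0, 0, 0.0148, 0.0049, 0, 0],
)

```text
time_s: 16.12
tcp_pos: [0.5147, -0.1027, 0.1449]
ee_rot: [[0.0, -0.984, -0.175], [-0.0, -0.175, 0.984], [-1.0, -0.0, -0.0]]
wrist_force: [1.4, -2.8, 0.1]
gripper_width: 0.193
```

Request:
move_arm(
  increments=[0, 0, 0, 0.0032, 0.0003, 0, 0, 0, 0, 0, 0.0063, 0.0004, 0, 0, 0, 0, 0, 0.0094, 0.0003, 0, 0, 0, 0, 0, 0.0126, 0, 0, 0, 0, 0, 0, 0.0157, -0.0006, 0, 0],
)

```text
time_s: 16.53
tcp_pos: [0.5155, -0.1025, 0.1293]
ee_rot: [[0.0, -0.984, -0.175], [-0.0, -0.175, 0.984], [-1.0, -0.0, -0.0]]
wrist_force: [0.8, -2.7, 0.3]
gripper_width: 0.195
```

Request:
move_arm(
  increments=[0, 0, 0, 0.003, -0.0007, 0, 0, 0, 0, 0, 0.006, -0.0017, 0, 0, 0, 0, 0, 0.0089, -0.0029, 0, 0, 0, 0, 0, 0.0117, -0.0043, 0, 0, 0, 0, 0, 0.0144, -0.0058, 0, 0],
)

```text
time_s: 16.95
tcp_pos: [0.5214, -0.1015, 0.1149]
ee_rot: [[0.0, -0.984, -0.176], [-0.0, -0.176, 0.984], [-1.0, -0.0, -0.0]]
wrist_force: [2.2, -2.3, 3.4]
gripper_width: 0.197
```

Request:
move_arm(
  increments=[0, 0, 0, 0.0027, -0.0018, 0, 0, 0, 0, 0, 0.0051, -0.0037, 0, 0, 0, 0, 0, 0.0075, -0.0058, 0, 0, 0, 0, 0, 0.0096, -0.0081, 0, 0, 0, 0, 0, 0.0117, -0.0105, 0, 0],
)

```text
time_s: 17.37
tcp_pos: [0.5318, -0.0996, 0.1034]
ee_rot: [[0.001, -0.984, -0.176], [-0.0, -0.176, 0.984], [-1.0, -0.001, -0.0]]
wrist_force: [1.2, -1.4, 5.0]
gripper_width: 0.198
```

Request:
move_arm(
  increments=[0, 0, 0, 0.0018, -0.0025, 0, 0, 0, 0, 0, 0.0035, -0.0052, 0, 0, 0, 0, 0, 0.0049, -0.008, 0, 0, 0, 0, 0, 0.0062, -0.0108, 0, 0, 0, 0, 0, 0.0073, -0.0138, 0, 0],
)

```text
time_s: 17.78
tcp_pos: [0.545, -0.0972, 0.0963]
ee_rot: [[-0.0, -0.984, -0.176], [-0.0, -0.176, 0.984], [-1.0, 0.001, -0.0]]
wrist_force: [-0.9, -1.3, 7.4]
gripper_width: 0.194
```

```bash
cat >> data.txt <<'E'
0.5294 -0.1 0.173 0.8 -1.5 1.5
0.5191 -0.1019 0.1596 1.5 -2.1 0.3
0.5147 -0.1027 0.1449 1.4 -2.8 0.1
0.5155 -0.1025 0.1293 0.8 -2.7 0.3
0.5214 -0.1015 0.1149 2.2 -2.3 3.4
0.5318 -0.0996 0.1034 1.2 -1.4 5.0
0.545 -0.0972 0.0963 -0.9 -1.3 7.4
E
python3 fit.py;python3 -c "
from tab import *
tab(198,5,-4)" | sed 's/np.float64(\([-0-9.]*\))/\1/g'
```

```text
centre [  1.34227854 110.22665762] R 45.042580452356184
drag,s,c [ 0.14868833 -0.11123318  0.03101437] amp 0.11547601845039522
rms 0.022452793343207968 se [0.00499238 0.00678171 0.00707881]
b deg -15.579692857072907 a target 195.5796928570729
+offset fx fz [ 0.14595212 -0.1083112   0.0317404   0.00479021] amp 0.11286615380807503
[[ 3.56725e+02  2.02000e-01  1.60000e-02  5.06500e+00]
 [ 1.92240e+01  1.86000e-01  4.50000e-02  2.26500e+00]
 [ 3.91020e+01  9.50000e-02 -7.00000e-03  1.75500e+00]
 [ 5.90760e+01  6.20000e-02 -7.00000e-03  1.58900e+00]
 [ 7.90170e+01  4.90000e-02  4.00000e-03  1.71100e+00]
 [ 9.91050e+01  2.70000e-02 -7.00000e-03  1.14900e+00]
 [ 1.18992e+02  2.50000e-02 -1.10000e-02  1.21900e+00]
 [ 1.38857e+02  8.00000e-02  2.80000e-02 -1.36700e+00]
 [ 1.57778e+02  1.04000e-01  2.60000e-02 -4.02600e+00]
 [ 1.77181e+02  1.23000e-01  1.00000e-02 -4.67200e+00]
 [ 1.97341e+02  1.37000e-01 -1.60000e-02 -4.19500e+00]
 [ 2.17252e+02  2.11000e-01  2.00000e-02 -4.44300e+00]
 [ 2.36966e+02  1.78000e-01 -4.70000e-02 -4.43900e+00]
 [ 2.56363e+02  2.44000e-01 -6.00000e-03 -5.79100e+00]
[... 748 characters left out ...]
.0022, -0.0155, 0, 0]
158 [0, 0, 0, -0.0002, -0.0031, 0, 0, 0, 0, 0, -0.0007, -0.0062, 0, 0, 0, 0, 0, -0.0013, -0.0093, 0, 0, 0, 0, 0, -0.0022, -0.0123, 0, 0, 0, 0, 0, -0.0033, -0.0153, 0, 0]
138 [0, 0, 0, -0.0013, -0.0028, 0, 0, 0, 0, 0, -0.0027, -0.0056, 0, 0, 0, 0, 0, -0.0044, -0.0083, 0, 0, 0, 0, 0, -0.0062, -0.0108, 0, 0, 0, 0, 0, -0.0083, -0.0132, 0, 0]
118 [0, 0, 0, -0.0021, -0.0023, 0, 0, 0, 0, 0, -0.0045, -0.0044, 0, 0, 0, 0, 0, -0.0069, -0.0063, 0, 0, 0, 0, 0, -0.0096, -0.0081, 0, 0, 0, 0, 0, -0.0123, -0.0096, 0, 0]
98 [0, 0, 0, -0.0028, -0.0014, 0, 0, 0, 0, 0, -0.0057, -0.0026, 0, 0, 0, 0, 0, -0.0087, -0.0036, 0, 0, 0, 0, 0, -0.0117, -0.0043, 0, 0, 0, 0, 0, -0.0148, -0.0049, 0, 0]
```

Both directions agree (target 195.6° ± 3.5°, drag 0.149, amplitude 0.115 N m). The crank is at 197.9°, so I let it settle and check.

Request:
move_arm(
  increments=[0, 0, 0, 0, 0, 0, 0, 0, 0, 0, 0, 0, 0, 0, 0, 0, 0, 0, 0, 0, 0, 0, 0, 0, 0, 0, 0, 0, 0, 0, 0, 0, 0, 0, 0, 0, 0, 0, 0, 0, 0, 0],
)

```text
time_s: 18.28
tcp_pos: [0.5455, -0.0971, 0.0962]
ee_rot: [[0.001, -0.984, -0.176], [0.0, -0.176, 0.984], [-1.0, -0.001, -0.0]]
wrist_force: [2.8, -0.8, 3.9]
gripper_width: 0.198
```

Run:
```python
from h import *
s0=r.sense()
for n,c,f in(("top",(250,130,480,310),3.4),("side",(240,50,480,260),2.8)):
    im=r.capture(n)[:,:,::-1]
    overlay(n,np.ascontiguousarray(im),P0,np.radians(197.5),0,0,f"pics/ov9_{n}.png",c,f)
s=r.sense();print(s0['tcp_pos'],s['tcp_pos'],s['wrist_force'],s['joint_velocities'].round(2),s['gripper_width']*87,s['time_s'])
```

```text
[ 0.54552128 -0.09713336  0.096192  ] [ 0.54551343 -0.09715541  0.09621833] [ 3.51722572 -1.98218583  3.32192655] [ 0.03 -0.04  0.06 -0.02 -0.09 -0.04] 17.06153581364644 18.3833
```

View pics/ov9_side.png

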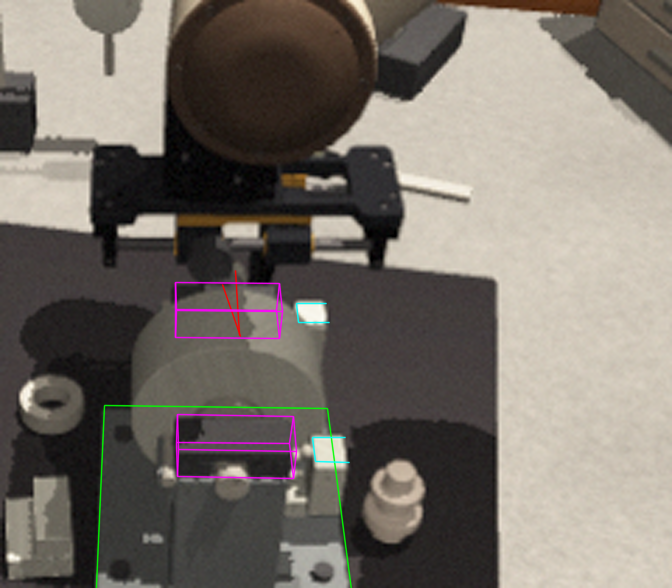

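View pics/ov9_top.png

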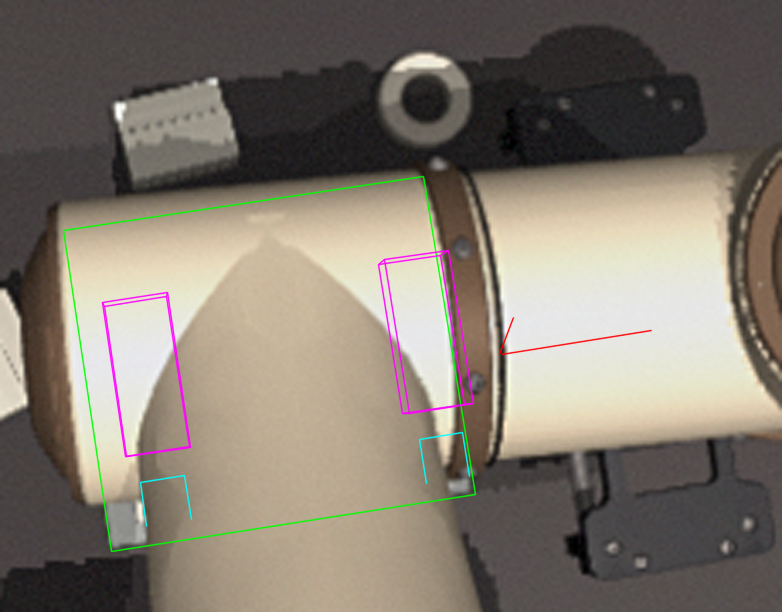

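The left cap still looks flat in its model box. The right cap is hidden by the drum, but its edge looked flat earlier. The bystanders have not moved, the rotor is still, and the grip holds. Handing in.

```bash
python3 -c "
from station import r
print(r.finish_job())"
```

```text
the job is handed in; nothing more can be done
None
```

I pressed both bearing caps shut, turned the crank through a full turn, then turned it back to where the heavy side should be straight down. I handed the job in with the handle gripped and still; no verdict was reported.

- **Caps:** Both came up against a firm stop at the shut height, with a push of about 28 to 34 N. Pictures showed the left cap flat in its shut outline, also at the end. The right cap's visible edge was flat just after pressing, but the drum hid it in the last pictures, so its final state was not checked again.
- **Heavy side:** The force readings from the full turn and the turn back agree. They gave a drag of 0.149 N m, a heavy-side torque of 0.115 N m, and the heavy side straight down with the handle at 195.6° (about ±3.5°). The torque lies within the stated range and the drag is close to the stated 0.14 N m. I held the handle at about 197.5°.
- **Last checks:** The tool moved by less than 0.05 mm between the last two readings, and the grip stayed at 17 mm on the 18 mm handle. The spool, ring gauge and step block looked unmoved; the V-block was mostly out of view in the last pictures. The job took about 18.4 s.

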